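# Hold the square in the corner of the model frame

## Task

With the mallet, knock the brass pin down flush with the grey assembly board, since it stands where the square has to go, and set the mallet down on the bench, clear of the board. Then take the red-barred aluminium square by its black knob, lay it flat on the board and press it into the corner, firmly but without forcing it, until its two outer edges lie fully against both wooden strips; finish while still gripping the knob and pressing, with the square held true in the corner. Do not push the pin with the fingers or the square, and leave the other things on the bench where they are.

Things in the scene. Friction and masses are not known exactly. Their poses are not given: they have to be found in the camera images.
- board: Grey assembly board, 190 x 190 x 12 mm, fixed to the bench for the episode. Origin: centre of its underside, z up. Two wooden strips, 25 mm wide and standing 12 mm above its top face, form an inner corner on it: the plate along the +x edge and the stud along the +y edge.
- plate: Pale wooden strip fixed on the board, 170 mm along the board's y. Its inner face looks to the board's -x, at board x = +65 mm. Its pose is that of the board (same origin).
- stud: Dark wooden strip fixed on the board, 145 mm along the board's x. Its inner face looks to the board's -y, at board y = +65 mm. Its pose is that of the board (same origin).
- board_corner (a point): Inner corner where the faces of plate and stud meet, on the board's top face: (65, 65, 12) mm in the board's frame, with the board's axes. It opens to the board's -x and -y. Board, strips and square are smooth and slide on one another (friction about 0.25).
- pin (a joint): How far the pin has been driven down, m: 0 = 14 mm proud of the board, 0.014 = flush. Friction holds it where it is left; about 7 N drives it.
- pin_top (a point): Centre of the top of the brass pin, 10 mm diameter, upright, in the board at (19, 19) mm in the board's frame, 46 mm from each strip. The mallet's head fits beside the strips. The pin stands right under the place of the square's knob.
- mallet: Rubber mallet standing on its striking face, handle level. Head: black upright cylinder, 44 mm diameter, 70 mm tall, orange band. Blue handle along the mallet's -x, 20 mm wide, 24 mm tall, centred 35 mm above the face, from the head to 170 mm from the head's axis. 0.42 kg. Origin: centre of the lower striking face, z up.
- mallet_grip (a point): Grip point in the middle of the handle's section, 60 mm from the head's axis, 35 mm above the striking face; close the fingers across the handle (mallet's y).
- square: Aluminium square of 28 x 12 mm flat bar, outer edges 120 mm, lying flat. A red cross bar (underside 3 mm clear of the surface) joins the legs and carries an upright black knob, 24 mm diameter, top 52 mm above the underside. 0.3 kg, balanced near the knob. Origin: on the underside below the knob, z up. Outer corner at (+46, +46) mm, legs along -x and -y. Seated, its axes match the board's.
- square_corner (a point): Outer corner of the square on its underside, (46, 46, 0) mm in its frame; seated it coincides with board_corner.
- square_knob (a point): Grip point on the knob's axis, 36 mm above the square's underside (fingertips then stay 5 mm above legs and strips).
- flask: Pink drinking flask, 72 mm diameter, 210 mm tall, bystander. Origin: centre of underside.
- glue: White glue bottle, 48 mm diameter, 120 mm tall, bystander. Origin: centre of underside.
- case: Blue pencil case, 70 x 190 x 45 mm, bystander. Origin: centre of underside.
- tape: Yellow ring of tape, 90 mm diameter, 24 mm tall, bystander. Origin: centre of underside.
- scissors: Scissors with red handles, 150 mm long, lying flat, bystander. Origin: at the pivot, underside.
- mug: White mug, 80 mm diameter, 90 mm tall, bystander. Origin: centre of underside.
- eraser: White eraser, 50 x 25 x 14 mm, bystander. Origin: centre of underside.
Things that resemble listed ones, but are neither listed nor needed, are in the scene too. Several things have the shape of the square; the one meant has the colours described above. Leave any purple or turquoise look-alike of the mallet alone.

How it is judged:
By the outcome, as a careful person would: the job done as asked, in the order asked, and still so for the second after the job is handed in, while the arm keeps its last pose, push and grip.
It also fails if it takes over 64 s, if anything falls off the work surface, if the arm or the gripper's body presses on something with over 40 N, if the wrist force passes 120 N, or if a joint passes its speed limit or range.

## Robot

A 7-joint arm with a two-finger parallel gripper is mounted at the origin on the work surface. World frame = base frame: x ahead of the robot, y to its left, z up, the work surface at z = 0. Lengths are in m, angles in degrees, forces in N, time in s.
With the tool pointing down it reaches from about 0.4 to 0.875 m from the base axis. Payload 6.5 kg.
Tool frame: the origin (TCP) lies at the very end of the fingers, on their centre line; the grasp point (between the pads) lies 19 mm behind it; z points along the fingers, y is the line along which they close (so a half turn about z gives the same grasp; the last joint's range is limited). The gripper opens to 85 mm and grips with 20 to 120 N. Pads are 22 mm wide; open, the fingers measure 114 mm over their backs; the gripper's body (76 mm by 85 mm) begins 54 mm behind the grasp point. The pads swing forward as they close: fully open they stand 13 mm farther back than shut.
Start: joints at [62.326, 30.733, -0.252, 88.115, 0.149, 61.152, -4.079], TCP at [0.263, -0.594, 0.231] pointing down, gripper open.
Joint ranges: [-154.64, 154.64], [-21.42, 123.67], [-72.66, 72.17], [13.99, 137.28], [-74.86, 254.86], [10.95, 109.41], [-158.01, 158.01]. Speed limits (degrees/s): [136.94, 136.94, 180, 180, 180, 180, 180].

## Interface

Orientations are given as a 3x3 rotation matrix whose columns are the frame's x, y, z axes.
In Python, from workcell import read_state, get_image, close_job gives the robot as it stands.
- The arm moves only by the tool play_rows, never from a script. Its argument "deltas" is a list that holds one entry, the list of rows, each a list of 7 numbers: the closure in counts, from 0 (fully open) to 255 (shut), then the shift along the tool's x, y, z in mm, then the turn, a rotation vector about the tool's x, y, z in degrees. In form: [[[jaw, dx, dy, dz, ax, ay, az], ...]]. A call has 1 to 20 rows; each row shifts and turns the commanded pose from where the row before left it, along the tool's axes as they then stand; what a row does not reach is not made up. A row lasts 1/8 s, in which the tool goes at most 62.5 mm and 10.7 degrees, less where a joint would pass 70% of its speed; a pose out of reach is approached as far as the arm can. A call with a gripper value outside its range is refused whole. The fingers move at their own pace and stop on an object; the grip force is fixed at half the most. Time passes only in rows, so rows that do not move let the fingers close. It gives the time, the measured TCP pose, the force, the opening and the grip force at its end, in the units of the state.
- read_state(): the state, without advancing time (a new reading comes with each control period).
- get_image(name): name is "scene" or "top"; returns a dict with "img" (384x512x3 uint8, red, green, blue), "fx", "fy", "cx", "cy" (pixels), "camera_from_world" (4x4, takes a point from world to camera coordinates). Camera axes: x right, y down, z forward; pixel columns grow to the right and rows downward; lengths in m; the calibration is good to about 2 mm. A picture is of the moment at which its call begins. There is no depth.
- close_job(): hands the job in; it is judged then, once.
The state is a dict: "t": time; "q": joint angles; "joint_vel": joint speeds; "tau": joint torques, N m; "tcp_pos": TCP position; "eef_rot": TCP orientation; "contact_force": force on the tool from outside, world axes, zero at the start; "torque": the same for the moment, N m; "width": finger opening in m; "grip_force": force on a finger pad.
Only numpy, scipy, OpenCV 4.12 (cv2) and the standard library are available. Lean on these libraries where they do the work, as an engineer would, in place of code of your own. Each camera call takes 0.05 s, during which the arm holds its last target. There are 200 camera calls.

## Working session

There is one attempt and no reset: what is moved stays moved. The work goes in short steps, Python scripts to look and compute and a tool call to move; the robot and the scene stay as the last step left them, time stands still between calls to the robot, and variables do not carry over. Pictures are saved under pics/ and viewed, at most 10 in all, crops included, and the job is handed in when it is done.

Besides the shell and the picture viewer there is one more tool, called after "Call:" by a JSON object that holds its "fn" and its "kwargs", one argument or row to a line. play_rows: Moves the arm, as the interface text tells. Its arguments: {"type":"object","properties":{"deltas":{"type":"array"}},"required":["deltas"]}

```bash
mkdir -p pics
python3 - <<'E'
from workcell import *
import cv2,numpy as np
for n in("scene","top"):
    d=get_image(n); cv2.imwrite(f"pics/{n}0.png",cv2.resize(d["img"][...,::-1],(800,600),interpolation=cv2.INTER_CUBIC))
    np.savez(f"{n}0.npz",**d)
    print(n,d["fx"],d["cx"],d["cy"],np.round(d["camera_from_world"],3).tolist())
s=read_state();print(s["t"],s["tcp_pos"],np.round(s["eef_rot"],3),s["width"],s["contact_force"])
E
```

```text
scene 449.88043006378933 257.95810765475954 187.68569497702217 [[0.824, 0.566, -0.016, -0.431], [0.299, -0.46, -0.836, -0.101], [-0.481, 0.684, -0.548, 1.684], [0.0, 0.0, 0.0, 1.0]]
top 368.4563247566006 252.2828277876286 191.23244010807431 [[0.022, -1.0, -0.001, -0.028], [-0.997, -0.021, -0.074, 0.512], [0.074, 0.003, -0.997, 1.152], [0.0, 0.0, 0.0, 1.0]]
0.1 [ 0.26289276 -0.5938586   0.23049869] [[ 0.914  0.405 -0.001]
 [ 0.405 -0.914  0.001]
 [-0.    -0.002 -1.   ]] 0.0854018509391722 [-0.27574746 -0.81148707 -0.07003389]
```

View pics/scene0.png

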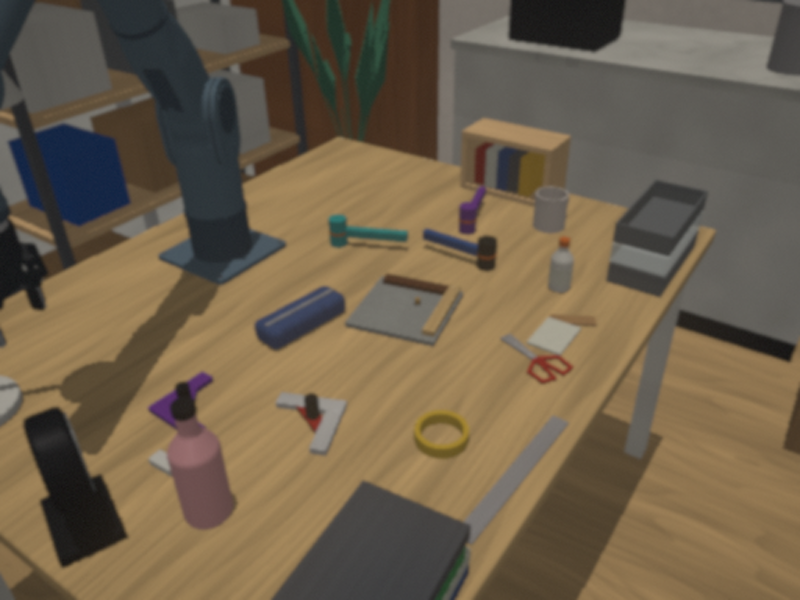

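View pics/top0.png

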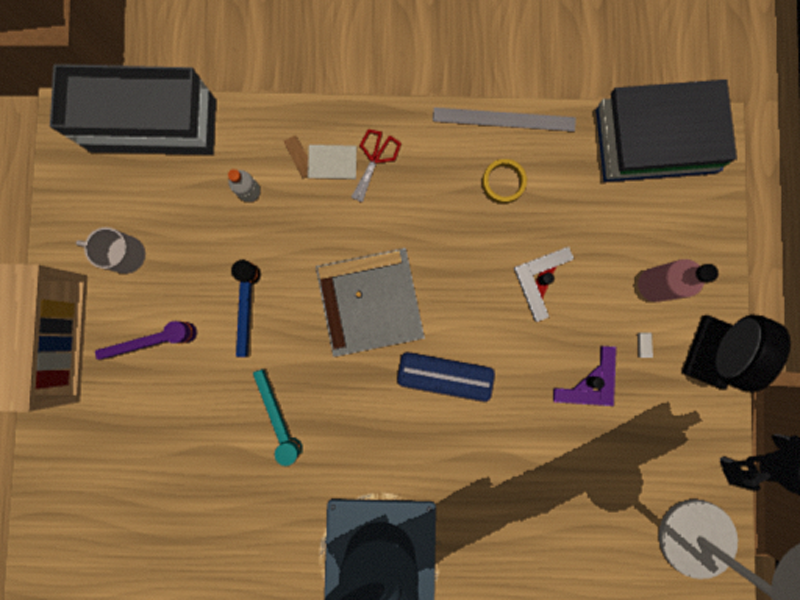

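Top view (800x600 px): board centre about (370,300), with the pale plate above it, the dark stud on its left and the pin at (359,294). The blue-handled mallet has its head at (245,270) and its handle runs to (243,355). The red-barred square has its outer corner at (518,268) and its knob at (546,279).

```bash
cat > h.py <<'E'
import numpy as np,cv2
from workcell import *
def load(n): return dict(np.load(n))
def ray(d,uv,z):
    uv=np.atleast_2d(uv).astype(float);T=d["camera_from_world"];R=T[:3,:3];c=-R.T@T[:3,3]
    v=np.c_[(uv[:,0]-d["cx"])/d["fx"],(uv[:,1]-d["cy"])/d["fy"],np.ones(len(uv))]@R
    return c+v*((z-c[2])/v[:,2])[:,None]
def proj(d,P):
    P=np.atleast_2d(P);T=d["camera_from_world"];p=P@T[:3,:3].T+T[:3,3]
    return np.c_[d["fx"]*p[:,0]/p[:,2]+d["cx"],d["fy"]*p[:,1]/p[:,2]+d["cy"]]
def mask(d,lo,hi,box):  # box in native px x0,y0,x1,y1; biggest blob
    h=cv2.cvtColor(d["img"],cv2.COLOR_RGB2HSV);m=cv2.inRange(h,np.array(lo),np.array(hi))
    k=np.zeros_like(m);x0,y0,x1,y1=box;k[y0:y1,x0:x1]=m[y0:y1,x0:x1]
    n,l,s,c=cv2.connectedComponentsWithStats(k)
    i=1+np.argmax(s[1:,4]) if n>1 else 0
    return (l==i).astype(np.uint8)*255,c[i],s[i]
E
python3 - <<'E'
from h import *
d=load("top0.npz");T=d["camera_from_world"];print("cam",-T[:3,:3].T@T[:3,3])
h=cv2.cvtColor(d["img"],cv2.COLOR_RGB2HSV)
for nm,(u,v) in dict(gray=(390,290),pin=(359,294),pale=(360,266),dark=(333,310),handle=(244,320),head=(240,268),leg=(530,300),leg2=(560,258),knob=(546,279),red=(540,290),bench=(470,300)).items():
    print(nm,h[int(v*.64),int(u*.64)])
c=np.hstack([cv2.resize(d["img"][150:235,195:280,::-1],None,fx=4.5,fy=4.5,interpolation=cv2.INTER_NEAREST),cv2.resize(d["img"][150:235,315:400,::-1],None,fx=4.5,fy=4.5,interpolation=cv2.INTER_NEAREST)])
cv2.imwrite("pics/c1.png",c)
m,cc,s=mask(d,(100,120,40),(125,255,255),(145,165,170,235));print("handle",cc,s)
ys,xs=np.nonzero(m);P=ray(d,np.c_[xs,ys],.047)[:,:2];r=cv2.minAreaRect((P*1000).astype(np.float32));print(r)
v=cv2.fitLine((P*1000).astype(np.float32),cv2.DIST_L2,0,.01,.01).ravel();print("line",v)
E
```

```text
cam [ 0.42544918 -0.02063406  1.18691111]
gray [ 22  25 111]
pin [ 18 187 183]
pale [ 18 137 156]
dark [  9 183  57]
handle [109 189  97]
head [150  15  17]
leg [ 18  21 178]
leg2 [ 12  23 169]
knob [ 0 20 38]
red [  1 207 139]
bench [ 17 136 156]
handle [155.24125874 203.53146853] [151 180   9  48 286]
((465.91961669921875, 282.4403991699219), (18.625770568847656, 145.9969482421875), 89.29866790771484)
line [ 9.9992251e-01 -1.2447096e-02  4.6561963e+02  2.8238846e+02]
```

View pics/c1.png

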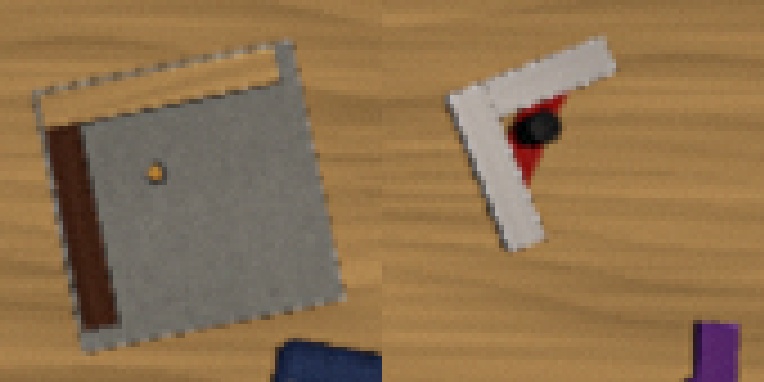

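The crop shows the board yawed about 10° and the square about 20°. The square's outer corner is at crop (452,95), the knob at (540,128) and the pin at (156,172).

Run:
```python
from h import *
d=load("top0.npz");s=load("scene0.npz")
h=cv2.cvtColor(d["img"],cv2.COLOR_RGB2HSV)
def W(m,z): 
    ys,xs=np.nonzero(m);return (ray(d,np.c_[xs,ys],z)[:,:2]*1000).astype(np.float32)
m,c,st=mask(d,(0,0,60),(179,75,140),(195,150,285,235));R=cv2.minAreaRect(W(m,.012));print("board gray",st,R)
m,c,st=mask(d,(0,140,30),(14,255,100),(195,150,285,235));P=W(m,.024);R2=cv2.minAreaRect(P);l=cv2.fitLine(P,cv2.DIST_L2,0,.01,.01).ravel();print("stud",st,R2,P.mean(0),"yaw",np.degrees(np.arctan2(l[1],l[0])))
m,c,st=mask(d,(10,160,150),(25,255,255),(222,182,236,195));print("pin",c,st[4],ray(d,c,.026))
m,c,st=mask(d,(0,0,0),(179,255,45),(146,164,168,182));print("head",c,st,ray(d,c,.07))
m,c,st=mask(d,(0,0,0),(179,255,60),(340,170,358,188));print("knob",c,st,ray(d,c,.045))
m,c,st=mask(d,(0,0,130),(179,60,255),(325,152,372,210));P=W(m,.012);hull=cv2.convexHull(P);print("sq",st)
t=cv2.minEnclosingTriangle(hull)[1];e,_=None,None
a=cv2.approxPolyDP(cv2.findContours(m,0,1)[0][0],2.5,True)[:,0];print(np.round(ray(d,a,.012)[:,:2]*1000,1).tolist())
```

```text
board gray [ 211  159   60   69 2583] ((506.31402587890625, 33.80940246582031), (188.7742919921875, 188.4965362548828), 12.896698951721191)
stud [206 177  15  46 304] ((483.19732666015625, 108.38455200195312), (141.76602172851562, 21.57465934753418), 12.94334888458252) [482.5589  108.10719] yaw 12.884548
pin [229.   187.75] 4 [[0.52116129 0.0567708  0.026     ]]
head [156.59585492 173.61139896] [148 166  19  16 193] [[0.55605621 0.27590339 0.07      ]]
knob [348.70491803 178.19672131] [344 175  11   8  61] [[ 0.55747493 -0.31650691  0.045     ]]
sq [330 158  37  48 558]
[[627.6, -370.9], [583.2, -265.0], [475.0, -307.1], [488.2, -329.4], [567.8, -297.1], [601.8, -377.3]]
```

Call:
{"fn": "play_rows", "kwargs": {
  "deltas": [
    [[0,0,0,0,0,0,8],[0,0,0,0,0,0,8],[0,0,0,0,0,0,8],[0,26.3,-54.9,0,0,0,0],[0,26.3,-54.9,0,0,0,0],[0,26.3,-54.9,0,0,0,0],[0,26.3,-54.9,0,0,0,0],[0,26.3,-54.9,0,0,0,0],[0,26.3,-54.9,0,0,0,0],[0,26.3,-54.9,0,0,0,0],[0,26.3,-54.9,0,0,0,0],[0,26.3,-54.9,0,0,0,0],[0,0,-54.6,0,0,0,0],[0,0,-54.6,0,0,0,0],[0,0,-54.6,0,0,0,0],[0,0,-54.6,0,0,0,0],[0,0,-54.6,0,0,0,0],[0,0,-54.6,0,0,0,0],[0,0,-54.6,0,0,0,0],[0,0,0,0,0,0,0]]
  ]
}}

```text
t: 2.6
tcp_pos: [0.4997, 0.287, 0.231]
eef_rot: [[1.0, 0.006, -0.001], [0.006, -1.0, 0.003], [-0.001, -0.003, -1.0]]
contact_force: [-0.4, -0.6, 0.1]
width: 0.0856
grip_force: 0.0
```

Call:
{"fn": "play_rows", "kwargs": {
  "deltas": [
    [[0,2,5.5,40,0,0,1],[0,0,0,50,0,0,0],[0,0,0,50,0,0,0],[0,0,0,40,0,0,0],[0,0,0,20,0,0,0],[0,0,0,15,0,0,0],[0,0,0,0,0,0,0],[255,0,0,0,0,0,0],[255,0,0,0,0,0,0],[255,0,0,0,0,0,0],[255,0,0,0,0,0,0],[255,0,0,0,0,0,0],[255,0,0,0,0,0,0]]
  ]
}}

```text
t: 4.22
tcp_pos: [0.504, 0.277, 0.0169]
eef_rot: [[1.0, -0.019, 0.001], [-0.019, -1.0, 0.001], [0.001, -0.001, -1.0]]
contact_force: [-2.1, 2.2, 6.4]
width: 0.0194
grip_force: 60.7
```

Call:
{"fn": "play_rows", "kwargs": {
  "deltas": [
    [[255,0,0,-10,0,0,0],[255,0,0,-25,0,0,0],[255,0,0,-30,0,0,0],[255,0,0,-15,0,0,0],[255,0,0,0,0,0,0],[255,0,0,0,0,0,0],[255,0,0,0,0,0,0]]
  ]
}}

```text
t: 5.1
tcp_pos: [0.5028, 0.2754, 0.0951]
eef_rot: [[1.0, -0.019, -0.002], [-0.019, -1.0, -0.001], [-0.002, 0.001, -1.0]]
contact_force: [-0.4, -0.2, -4.4]
width: 0.019
grip_force: 59.6
```

Run:
```python
from h import *
for n in("scene","top"):
    d=get_image(n); np.savez(f"{n}1.npz",**d)
t=load("top1.npz")["img"][140:260,120:280,::-1];s=load("scene1.npz")["img"][110:230,230:390,::-1]
f=lambda a:cv2.resize(a,None,fx=2.5,fy=2.5,interpolation=cv2.INTER_CUBIC)
cv2.imwrite("pics/c2.png",np.hstack([f(t),f(s)]))
r=read_state();print(r["contact_force"],r["torque"],r["tcp_pos"])
```

```text
[ 0.29973077  0.44313926 -4.5648595 ] [-0.00026071  0.21845813 -0.00426103] [0.5031234  0.27569957 0.09545338]
```

View pics/c2.png

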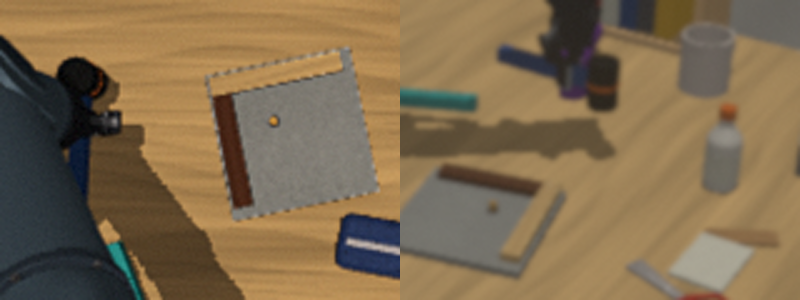

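The mallet is held level (scene crop: head at (602,82)), and the pin at (274,121) in the top crop is still upright. Next I carry the head over the pin.

Call:
{"fn": "play_rows", "kwargs": {
  "deltas": [
    [[255,-4,24,0,0,0,0],[255,-7,45,0,0,0,0],[255,-7,45,0,0,0,0],[255,-7,45,0,0,0,0],[255,-7,40,0,0,0,0],[255,-4,19.6,0,0,0,0],[255,0,0,0,0,0,0],[255,0,0,15,0,0,0],[255,0,0,15,0,0,0],[255,0,0,0,0,0,0],[255,0,0,0,0,0,0]]
  ]
}}

```text
t: 6.58
tcp_pos: [0.4633, 0.0586, 0.066]
eef_rot: [[1.0, -0.019, -0.001], [-0.019, -1.0, 0.0], [-0.001, -0.0, -1.0]]
contact_force: [0.4, -0.3, -4.2]
width: 0.0193
grip_force: 59.4
```

Run:
```python
from h import *
f=lambda a,k:cv2.resize(a,None,fx=k,fy=k,interpolation=cv2.INTER_CUBIC)
for n in("scene","top"):
    d=get_image(n); np.savez(f"{n}2.npz",**d)
d=load("scene2.npz");p=proj(d,[.521,.057,.026])[0].astype(int);print(p)
s=d["img"][p[1]-50:p[1]+50,p[0]-65:p[0]+65,::-1];t=load("top2.npz")["img"][140:240,190:320,::-1]
cv2.imwrite("pics/c3.png",np.hstack([f(t,3),f(s,3)]))
```

```text
[267 189]
```

View pics/c3.png

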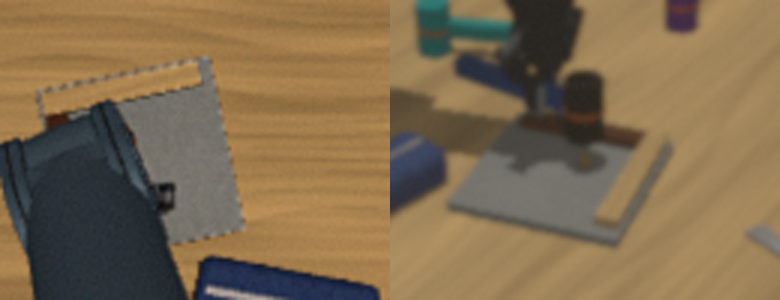

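The head stands above the pin: in the scene crop the head is at u=584 and the pin at (585,158). I drive it down in increments and watch the force.

Call:
{"fn": "play_rows", "kwargs": {
  "deltas": [
    [[255,0,0,14,0,0,0],[255,0,0,12,0,0,0],[255,0,0,8,0,0,0],[255,0,0,3,0,0,0],[255,0,0,0,0,0,0]]
  ]
}}

```text
t: 7.3
tcp_pos: [0.4634, 0.0581, 0.0292]
eef_rot: [[1.0, -0.019, 0.0], [-0.019, -1.0, -0.0], [0.0, 0.0, -1.0]]
contact_force: [-0.2, -0.7, -2.4]
width: 0.019
grip_force: 59.9
```

Call:
{"fn": "play_rows", "kwargs": {
  "deltas": [
    [[255,0,0,2,0,0,0],[255,0,0,1,0,0,0],[255,0,0,0,0,0,0]]
  ]
}}

```text
t: 7.68
tcp_pos: [0.4629, 0.0585, 0.0276]
eef_rot: [[1.0, -0.019, -0.0], [-0.019, -1.0, -0.0], [-0.0, 0.0, -1.0]]
contact_force: [-9.7, 0.0, 24.4]
width: 0.0197
grip_force: 63.8
```

```bash
python3 -c "
from workcell import *
r=read_state();print(r['tcp_pos'],r['contact_force'],r['torque'])"
```

```text
[0.46289347 0.05854671 0.02764891] [-9.66307573  0.04396243 24.42383037] [-0.00292665  1.33546799 -0.01169159]
```

Call:
{"fn": "play_rows", "kwargs": {
  "deltas": [
    [[255,0,0,-10,0,0,0],[255,0,0,-25,0,0,0],[255,0,0,-30,0,0,0],[255,4,-20,-4,0,0,0],[255,7,-45,0,0,0,0],[255,7,-45,0,0,0,0],[255,7,-45,0,0,0,0],[255,7,-40,0,0,0,0],[255,4,-23.6,0,0,0,0],[255,0,0,0,0,0,0],[255,0,0,0,0,0,0]]
  ]
}}

```text
t: 9.05
tcp_pos: [0.5032, 0.2746, 0.0948]
eef_rot: [[1.0, -0.02, -0.001], [-0.02, -1.0, -0.002], [-0.001, 0.002, -1.0]]
contact_force: [0.2, 0.1, -4.6]
width: 0.0193
grip_force: 59.6
```

Run:
```python
from h import *
f=lambda a,k:cv2.resize(a,None,fx=k,fy=k,interpolation=cv2.INTER_CUBIC)
for n in("scene","top"):
    d=get_image(n); np.savez(f"{n}3.npz",**d)
d=load("scene3.npz");o=load("scene0.npz")
h=cv2.cvtColor(d["img"],cv2.COLOR_RGB2HSV);ho=cv2.cvtColor(o["img"],cv2.COLOR_RGB2HSV)
for z in(.012,.026):print(z,proj(d,[.521,.057,z]))
for a in(d,o):
    m,c,st=mask(a,(8,110,60),(25,255,255),(255,178,279,205));print(c,st)
s=d["img"][90:215,215:345,::-1];t=load("top3.npz")["img"][150:235,195:280,::-1]; 
a=f(s,3);b=f(o["img"][165:215,240:300,::-1],6)
c=f(d["img"][165:215,240:300,::-1],6);cv2.imwrite("pics/c4.png",np.hstack([a,np.vstack([b,c])[:375*1][:375] if 0 else cv2.resize(np.vstack([b,c]),(300,375))]))
```

```text
0.012 [[267.32300936 193.47612235]]
0.026 [[267.30149313 189.89527622]]
[268.17391304 180.55072464] [255 178  24   8 138]
[268.25179856 180.58992806] [255 178  24   8 139]
```

View pics/c4.png

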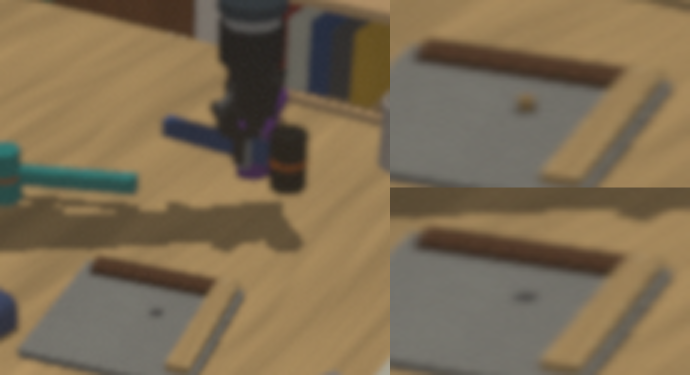

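The pin no longer stands up. Only a dark flat mark is left at about (525,297) in the lower right crop. I'll check its pixels in the top view.

Run:
```python
from h import *
for n in("top0","top3","scene0","scene3"):
    d=load(n+".npz");u,v=np.round(proj(d,[.521,.057,.014])[0]).astype(int);print(n,u,v)
    for y in range(v-5,v+4):print([ "%3d,%3d,%3d"%tuple(d["img"][y,x]) for x in range(u-3,u+4)])
```

```text
top0 229 188
['110,107, 98', '110,104, 98', '113,108,101', '113,109,101', '110,107, 98', '103,101, 94', '107,103, 96']
['111,104, 98', '110,107, 99', '108,107, 99', '110,106,100', '112,109,102', '107,104, 96', '109,104, 98']
['114,110,103', '109,104, 99', '105,102, 96', ' 95, 90, 86', ' 98, 96, 93', '109,106,100', '115,111,104']
['112,108,101', '109,106, 99', '109,100, 86', '103, 82, 55', ' 78, 69, 59', ' 97, 96, 90', '114,111,104']
['108,104, 97', '113,104, 90', '146,108, 54', '174,127, 54', '128, 95, 54', ' 75, 71, 67', '108,106,101']
['102, 99, 94', '117,100, 83', '169,121, 54', '183,128, 49', '156,110, 49', ' 74, 66, 59', '103,100, 95']
['100, 95, 92', ' 92, 86, 78', '109, 78, 44', '148,102, 43', '124, 87, 45', ' 70, 67, 63', '103,102, 96']
['110,107,102', '100, 98, 95', ' 70, 69, 66', ' 65, 59, 51', ' 77, 70, 63', ' 80, 79, 74', '113,110,103']
['111,107, 99', '110,105, 98', '108,104, 98', '104,102, 97', '113,111,103', '111,109,102', '114,108,100']
top3 229 188
['125,120,112', '125,122,114', '125,121,111', '129,126,114', '124,118,111', '121,116,109', '116,112,105']
['123,118,110'
[... 2071 characters left out ...]
09', '116,114,108', '116,113,107', '116,114,108', '116,114,107']
['115,113,107', '114,113,107', '113,111,105', '113,111,105', '114,112,105', '115,112,106', '115,112,106']
['114,112,106', '110,108,101', '106,104, 98', '105,103, 98', '107,105, 99', '110,108,102', '113,112,105']
['109,108,101', '100, 99, 94', ' 93, 91, 86', ' 91, 89, 84', ' 96, 93, 89', '105,102, 96', '113,111,104']
['107,104, 99', ' 95, 93, 88', ' 88, 85, 82', ' 86, 84, 80', ' 91, 90, 85', '104,102, 97', '112,110,104']
['110,108,102', '103,102, 96', ' 99, 97, 92', ' 97, 95, 90', '102,100, 94', '109,107,101', '114,112,106']
['113,111,104', '111,110,103', '110,108,101', '110,108,102', '111,110,103', '113,111,105', '116,114,107']
```

No brass is visible any more and only the dark collar remains, so the pin is flush. I now set the mallet down where it came from.

Call:
{"fn": "play_rows", "kwargs": {
  "deltas": [
    [[255,0,0,20,0,0,0],[255,0,0,30,0,0,0],[255,0,0,20,0,0,0],[255,0,0,5,0,0,0],[255,0,0,2,0,0,0],[255,0,0,1,0,0,0],[255,0,0,0,0,0,0]]
  ]
}}

```text
t: 10.02
tcp_pos: [0.5041, 0.2762, 0.0179]
eef_rot: [[1.0, -0.019, 0.001], [-0.019, -1.0, 0.001], [0.001, -0.001, -1.0]]
contact_force: [-0.3, -0.8, -3.9]
width: 0.0192
grip_force: 59.5
```

Call:
{"fn": "play_rows", "kwargs": {
  "deltas": [
    [[255,0,0,1,0,0,0],[255,0,0,0.5,0,0,0],[255,0,0,0,0,0,0]]
  ]
}}

```text
t: 10.4
tcp_pos: [0.5038, 0.2761, 0.0162]
eef_rot: [[1.0, -0.02, 0.0], [-0.02, -1.0, 0.0], [0.0, -0.0, -1.0]]
contact_force: [-1.6, -0.5, 1.5]
width: 0.0193
grip_force: 60.4
```

Call:
{"fn": "play_rows", "kwargs": {
  "deltas": [
    [[0,0,0,0,0,0,0],[0,0,0,0,0,0,0],[0,0,0,0,0,0,0],[0,0,0,-15,0,0,0],[0,0,0,-50,0,0,0],[0,0,0,-60,0,0,0],[0,0,0,-60,0,0,0],[0,6,54.4,0,0,0,0],[0,6,54.4,0,0,0,0],[0,6,54.4,0,0,0,0],[0,6,54.4,0,0,0,0],[0,6,54.4,0,0,0,0],[0,6,54.4,0,0,0,0],[0,6,54.4,0,0,0,0],[0,6,54.4,0,0,0,0],[0,6,54.4,0,0,0,0],[0,6,54.4,0,0,0,0],[0,6,54.4,0,0,0,0],[0,0,0,0,0,0,0],[0,0,0,0,0,0,0]]
  ]
}}

```text
t: 12.9
tcp_pos: [0.5581, -0.3227, 0.2013]
eef_rot: [[1.0, -0.019, 0.001], [-0.019, -1.0, 0.001], [0.001, -0.001, -1.0]]
contact_force: [0.3, 0.5, -0.3]
width: 0.0852
grip_force: 0.0
```

Run:
```python
from h import *
for n in("scene","top"):
    d=get_image(n); np.savez(f"{n}4.npz",**d)
f=lambda a,k:cv2.resize(a,None,fx=k,fy=k,interpolation=cv2.INTER_CUBIC)
d=load("scene4.npz");t=load("top4.npz")
cv2.imwrite("pics/c5.png",np.vstack([f(d["img"][215:315,140:265,::-1],3),]) if 0 else np.hstack([f(d["img"][190:310,150:280,::-1],3),f(t["img"][150:270,140:270,::-1],3)]))
# knob in scene: top at z .052
m,c,st=mask(load("scene0.npz"),(0,0,0),(179,120,55),(185,245,215,275));print(c,st,ray(d,c,.036),ray(d,[[c[0],st[1]+2.0]],.052))
print(proj(d,[[.558,-.323,.052],[.558,-.323,.015]]))
m,c,st=mask(load("scene0.npz"),(0,0,95),(179,60,255),(170,245,230,295));print(st)
a=cv2.approxPolyDP(cv2.findContours(m,0,1)[0][0],2.,True)[:,0];print(a.tolist(),np.round(ray(d,a,.012)[:,:2]*1000,1).tolist())
# mallet
m,c,st=mask(t,(100,120,40),(125,255,255),(145,165,170,235));ys,xs=np.nonzero(m);print(cv2.minAreaRect((ray(t,np.c_[xs,ys],.047)[:,:2]*1000).astype(np.float32)))
```

```text
[199.22058824 260.22058824] [197 254   6  13  68] [[ 0.56359564 -0.32792664  0.036     ]] [[ 0.5658264  -0.32837113  0.052     ]]
[[198.27956686 253.70918796]
 [199.529544   264.31119333]]
[198 254  24  37 469]
[[220, 256], [203, 255], [207, 266], [199, 289], [209, 288]] [[580.6, -265.2], [539.5, -287.5], [576.4, -314.7], [612.8, -389.2], [631.4, -372.8]]
((466.08966064453125, 275.1238708496094), (20.15328598022461, 146.2371826171875), 88.71617126464844)
```

View pics/c5.png

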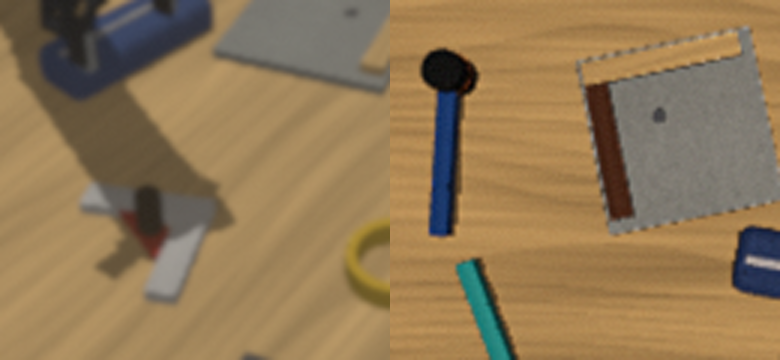

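The mallet stands on the bench well clear of the board, with its head at (447,70) in the top crop. The knob at (148,210) in the scene crop matches the estimate. Next I descend and grip.

Call:
{"fn": "play_rows", "kwargs": {
  "deltas": [
    [[0,0,0,50,0,0,0],[0,0,0,50,0,0,0],[0,0,0,40,0,0,0],[0,0,0,25,0,0,0],[0,0,0,14,0,0,0],[0,0,0,5,0,0,0],[0,0,0,0,0,0,0],[255,0,0,0,0,0,0],[255,0,0,0,0,0,0],[255,0,0,0,0,0,0],[255,0,0,0,0,0,0],[255,0,0,0,0,0,0],[255,0,0,0,0,0,0]]
  ]
}}

```text
t: 14.62
tcp_pos: [0.5582, -0.3237, 0.0173]
eef_rot: [[1.0, -0.019, 0.0], [-0.019, -1.0, -0.0], [0.001, 0.0, -1.0]]
contact_force: [-1.0, 1.4, 4.8]
width: 0.0225
grip_force: 58.7
```

Call:
{"fn": "play_rows", "kwargs": {
  "deltas": [
    [[255,0,0,-10,0,0,0],[255,0,0,-25,0,0,0],[255,0,0,-30,0,0,0],[255,-3.4,-20.1,-5,0,0,0],[255,-6,-45,0,0,0,0],[255,-7,-45,0,0,0,0],[255,-7,-45,0,0,0,0],[255,-7,-45,0,0,0,0],[255,-7,-45,0,0,0,0],[255,-7,-45,0,0,0,0],[255,-6,-45,0,0,0,0],[255,-3,-30,0,0,0,0],[255,0,0,0,0,0,4.5],[255,0,0,0,0,0,4.5],[255,0,0,0,0,0,0],[255,0,0,0,0,0,0]]
  ]
}}

```text
t: 16.62
tcp_pos: [0.5107, 0.0429, 0.0863]
eef_rot: [[0.985, -0.174, -0.001], [-0.174, -0.985, 0.0], [-0.001, 0.0, -1.0]]
contact_force: [0.4, 0.3, -2.7]
width: 0.0224
grip_force: 59.3
```

Run:
```python
from h import *
for n in("scene","top"):
    d=get_image(n); np.savez(f"{n}5.npz",**d)
f=lambda a,k:cv2.resize(a,None,fx=k,fy=k,interpolation=cv2.INTER_CUBIC)
d=load("scene5.npz");t=load("top5.npz")
cv2.imwrite("pics/c6.png",np.hstack([f(d["img"][130:240,200:330,::-1],3),f(t["img"][140:250,190:320,::-1],3)]))
r=read_state();print(r["contact_force"],r["torque"],r["tcp_pos"])
```

```text
[ 0.10186079 -0.37186575 -3.43323958] [-0.02120701 -0.00800483  0.0039351 ] [0.51119633 0.04263638 0.08654245]
```

View pics/c6.png

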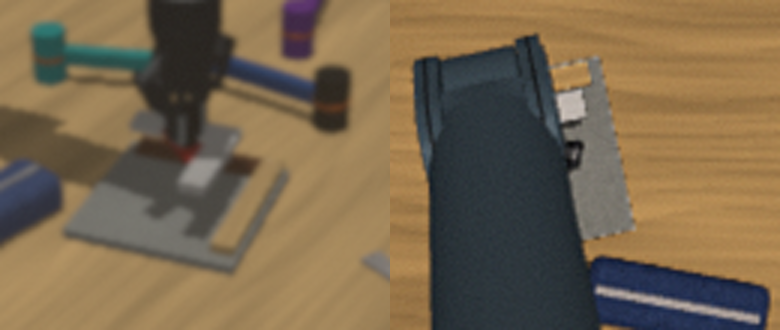

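The square hangs level above the board, roughly parallel to the strips. In the scene crop its near leg is at (205,175) and the plate at (250,205).

Call:
{"fn": "play_rows", "kwargs": {
  "deltas": [
    [[255,0,0,20,0,0,0],[255,0,0,20,0,0,0],[255,0,0,10,0,0,0],[255,0,0,4,0,0,0],[255,0,0,2,0,0,0],[255,0,0,1,0,0,0],[255,0,0,0,0,0,0]]
  ]
}}

```text
t: 17.6
tcp_pos: [0.5119, 0.0425, 0.0301]
eef_rot: [[0.984, -0.176, 0.001], [-0.176, -0.984, 0.0], [0.001, -0.0, -1.0]]
contact_force: [-0.3, -0.7, -4.1]
width: 0.0225
grip_force: 59.3
```

Call:
{"fn": "play_rows", "kwargs": {
  "deltas": [
    [[255,0,0,1,0,0,0],[255,0,0,0.7,0,0,0],[255,1.1,-2.6,0,0,0,0],[255,1.1,-2.6,0,0,0,0],[255,1.1,-2.6,0,0,0,0],[255,1.1,-2.6,0,0,0,0],[255,0,0,0,0,0,0]]
  ]
}}

```text
t: 18.48
tcp_pos: [0.5191, 0.0518, 0.0292]
eef_rot: [[0.984, -0.176, 0.002], [-0.176, -0.984, -0.0], [0.002, -0.0, -1.0]]
contact_force: [-1.2, -1.4, 6.3]
width: 0.0229
grip_force: 60.1
```

Call:
{"fn": "play_rows", "kwargs": {
  "deltas": [
    [[255,0.5,-1.3,0,0,0,0],[255,0.5,-1.3,0,0,0,0],[255,0.5,-1.3,0,0,0,0],[255,0,0,0,0,0,0]]
  ]
}}

```text
t: 18.98
tcp_pos: [0.5203, 0.0542, 0.0292]
eef_rot: [[0.984, -0.177, 0.0], [-0.177, -0.984, -0.001], [0.001, 0.001, -1.0]]
contact_force: [-3.3, -4.1, 11.0]
width: 0.0224
grip_force: 60.6
```

Call:
{"fn": "play_rows", "kwargs": {
  "deltas": [
    [[255,0.5,-1.3,-0.4,0,0,0],[255,0.5,-1.3,0,0,0,0],[255,0,0,0,0,0,0]]
  ]
}}

```text
t: 19.35
tcp_pos: [0.5201, 0.0551, 0.0292]
eef_rot: [[0.984, -0.178, -0.003], [-0.178, -0.984, -0.003], [-0.002, 0.004, -1.0]]
contact_force: [-6.3, -8.3, 12.3]
width: 0.0227
grip_force: 61.1
```

```bash
python3 -c "
from workcell import *
r=read_state();print(r['tcp_pos'],r['contact_force'],r['torque'])"
```

```text
[0.52006686 0.05507372 0.02919357] [-6.29622176 -8.25091848 12.34561821] [-1.18745688  1.21595051 -0.19937572]
```

Run:
```python
from h import *
for n in("scene","top"):
    d=get_image(n); np.savez(f"{n}6.npz",**d)
f=lambda a,k:cv2.resize(a,None,fx=k,fy=k,interpolation=cv2.INTER_CUBIC)
d=load("scene6.npz");t=load("top6.npz")
cv2.imwrite("pics/c7.png",np.hstack([f(d["img"][155:225,220:300,::-1],5.5),f(t["img"][150:227,225:285,::-1],5)]))
```

```text
(no output)
```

View pics/c7.png

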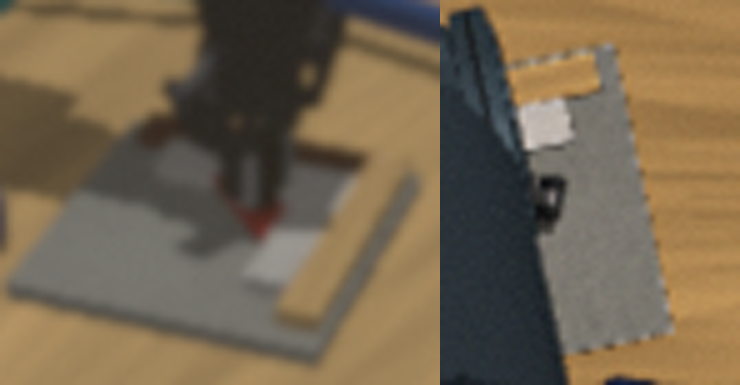

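The top crop shows the square's leg end at (545,125), possibly with a thin gap below the plate at (555,80). I'll measure the profile across that gap.

Run:
```python
from h import *
from scipy.ndimage import map_coordinates as mc
a=np.radians(12.9);R=np.array([[np.cos(a),-np.sin(a)],[np.sin(a),np.cos(a)]]);c=np.array([.5063,.0338])
def prof(n,P):
    d=load(n+".npz");w=np.c_[c+np.array(P)/1000@R.T,np.full(len(P),.024)];p=proj(d,w)
    return np.array([mc(d["img"][...,k].astype(float),[p[:,1],p[:,0]],order=1) for k in range(3)]).T
xs=np.arange(28,98,2)
for n in("top6","top3"):
  print(n)
  for y in(-34,-44,-50):
    q=prof(n,[(x,y) for x in xs]);print(y,[f"{x}:{int(v[0])}/{int(v[0]-v[2])}" for x,v in zip(xs,q)])
ys=np.arange(-70,-36,2)
print([f"{y}:{int(v[0])}" for y,v in zip(ys,prof("top6",[(50,y) for y in ys]))])
```

```text
top6
-34 ['28:119/11', '30:119/13', '32:117/13', '34:114/12', '36:132/10', '38:156/11', '40:181/15', '42:190/16', '44:192/15', '46:193/15', '48:193/15', '50:194/15', '52:194/16', '54:193/16', '56:190/16', '58:189/15', '60:190/13', '62:190/12', '64:189/21', '66:185/52', '68:183/76', '70:182/97', '72:179/96', '74:175/95', '76:171/93', '78:169/91', '80:168/89', '82:173/92', '84:178/95', '86:183/96', '88:173/81', '90:159/65', '92:144/55', '94:146/63', '96:162/82']
-44 ['28:121/12', '30:120/12', '32:118/13', '34:101/11', '36:112/10', '38:164/11', '40:185/14', '42:195/16', '44:193/17', '46:191/17', '48:192/16', '50:192/16', '52:192/17', '54:190/17', '56:189/16', '58:188/15', '60:187/12', '62:183/15', '64:171/27', '66:170/54', '68:175/84', '70:181/94', '72:182/97', '74:176/93', '76:172/91', '78:169/89', '80:167/89', '82:172/92', '84:181/97', '86:184/97', '88:181/88', '90:158/54', '92:152/49', '94:156/64', '96:164/80']
-50 ['28:117/11', '30:119/12', '32:115/11', '34:106/9', '36:127/11', '38:155/14', '40:182/15', '42:190/15', '44:190/15', '46:192/15', '48:193/16', '50:194/17', '52:194/17', '5
[... 1164 characters left out ...]
:166/57', '92:159/51', '94:164/67', '96:172/83']
-50 ['28:125/13', '30:126/13', '32:128/13', '34:129/12', '36:129/13', '38:129/13', '40:128/13', '42:128/12', '44:128/12', '46:128/13', '48:128/12', '50:127/12', '52:126/12', '54:126/12', '56:124/11', '58:123/11', '60:123/10', '62:110/18', '64:116/37', '66:159/77', '68:182/95', '70:195/102', '72:193/102', '74:188/100', '76:181/96', '78:178/94', '80:177/93', '82:182/97', '84:188/99', '86:193/101', '88:184/83', '90:169/65', '92:154/55', '94:156/64', '96:169/85']
['-70:117', '-68:119', '-66:120', '-64:119', '-62:117', '-60:116', '-58:118', '-56:160', '-54:186', '-52:193', '-50:194', '-48:193', '-46:192', '-44:192', '-42:193', '-40:192', '-38:192']
```

No gap shows along the plate. I push a bit harder, mainly toward the stud, and see whether anything still moves.

Call:
{"fn": "play_rows", "kwargs": {
  "deltas": [
    [[255,-0.2,-1.3,0,0,0,0],[255,0,-1.3,0,0,0,0],[255,0,0,0,0,0,0],[255,0,0,0,0,0,0]]
  ]
}}

```text
t: 19.95
tcp_pos: [0.5197, 0.0567, 0.0292]
eef_rot: [[0.984, -0.179, -0.004], [-0.179, -0.984, -0.004], [-0.003, 0.005, -1.0]]
contact_force: [-7.7, -8.6, 15.0]
width: 0.0224
grip_force: 61.3
```

```bash
cat > chk.py <<'E'
from h import *
from scipy.ndimage import map_coordinates as mc
a=np.radians(12.9);R=np.array([[np.cos(a),-np.sin(a)],[np.sin(a),np.cos(a)]]);c=np.array([.5063,.0338])
r=read_state();print(r["tcp_pos"],"board F",R.T@r["contact_force"][:2],r["contact_force"][2],r["torque"],"TCP board",R.T@(r["tcp_pos"][:2]-c)*1000)
import sys
n=sys.argv[1];D={}
for k in("top","scene"):D[k]=get_image(k);np.savez(k+n+".npz",**D[k])
def prof(d,P):
    w=np.c_[c+np.array(P)/1000@R.T,np.full(len(P),.024)];p=proj(d,w)
    return np.array([mc(d["img"][...,k].astype(float),[p[:,1],p[:,0]],order=1) for k in range(3)]).T
def edge(d,t,P,lv): # first crossing of red channel
    v=prof(d,P)[:,0];i=np.argmax(v>lv);return t[i-1]+(lv-v[i-1])/(v[i]-v[i-1])*(t[i]-t[i-1])
t=np.arange(25,60,1.)
print("inner edge x (37):",[round(edge(D["top"],t,[(x,y) for x in t],155),1) for y in np.arange(-50,-25,4)])
t=np.arange(-75,-40,1.)
print("leg end y (-55):",[round(edge(D["top"],t,[(x,y) for y in t],155),1) for x in(44,50,56)])
E
python3 chk.py 7
```

```text
[0.51967793 0.05669914 0.02916953] board F [-9.4318378  -6.64396514] 15.009526289609306 [-1.57181261  1.52499349 -0.21586559] TCP board [18.15252433 19.33457231]
inner edge x (37): [np.float64(37.9), np.float64(37.3), np.float64(37.9), np.float64(38.6), np.float64(38.0), np.float64(37.3), np.float64(38.6)]
leg end y (-55): [np.float64(-55.1), np.float64(-53.8), np.float64(-54.0)]
```

It moved 1.6 mm toward the stud at constant force, so the stud was not reached yet. I ease the downward load and keep pushing.

Call:
{"fn": "play_rows", "kwargs": {
  "deltas": [
    [[255,-0.3,-0.9,-0.5,0,0,0],[255,-0.3,-0.9,0,0,0,0],[255,0,0,0,0,0,0],[255,0,0,0,0,0,0]]
  ]
}}

```text
t: 20.55
tcp_pos: [0.5197, 0.0568, 0.0293]
eef_rot: [[0.984, -0.18, -0.004], [-0.18, -0.984, -0.006], [-0.003, 0.007, -1.0]]
contact_force: [-6.4, -13.2, 9.5]
width: 0.0224
grip_force: 60.8
```

```bash
python3 chk.py 8
```

```text
[0.51970918 0.05677695 0.0293089 ] board F [ -9.18153001 -11.41876747] 9.493315387105728 [-2.33472067  1.09513033 -0.09972373] TCP board [18.20035588 19.40343535]
inner edge x (37): [np.float64(38.1), np.float64(37.3), np.float64(38.1), np.float64(38.6), np.float64(38.0), np.float64(37.2), np.float64(38.1)]
leg end y (-55): [np.float64(-55.1), np.float64(-53.7), np.float64(-53.9)]
```

Both walls now react, at 9 N and 11 N, with almost no yaw moment. A small yaw ease and a little more push to confirm it is flush.

Call:
{"fn": "play_rows", "kwargs": {
  "deltas": [
    [[255,0.7,-0.7,0,0,0,0.5],[255,0,0,0,0,0,0],[255,0,0,0,0,0,0]]
  ]
}}

```text
t: 21.02
tcp_pos: [0.5197, 0.0568, 0.0293]
eef_rot: [[0.982, -0.188, -0.006], [-0.188, -0.982, -0.007], [-0.004, 0.008, -1.0]]
contact_force: [-8.2, -15.2, 12.3]
width: 0.0228
grip_force: 61.2
```

```bash
python3 chk.py 9
```

```text
[0.51967393 0.05678353 0.0292952 ] board F [-11.40345757 -12.99579292] 12.271989966839259 [-2.54715477  1.45392781  0.15755718] TCP board [18.16746331 19.4177186 ]
inner edge x (37): [np.float64(37.9), np.float64(37.4), np.float64(38.1), np.float64(38.6), np.float64(37.9), np.float64(37.3), np.float64(38.0)]
leg end y (-55): [np.float64(-55.2), np.float64(-53.8), np.float64(-53.9)]
```

Call:
{"fn": "play_rows", "kwargs": {
  "deltas": [
    [[255,0,0,0,0.4,0.2,-0.2],[255,0,0,0,0,0,0],[255,0,0,0,0,0,0]]
  ]
}}

```text
t: 21.5
tcp_pos: [0.5197, 0.0568, 0.0292]
eef_rot: [[0.983, -0.185, -0.001], [-0.185, -0.983, -0.001], [-0.001, 0.001, -1.0]]
contact_force: [-6.9, -15.5, 12.0]
width: 0.0227
grip_force: 60.9
```

```bash
python3 chk.py 10
python3 - <<'E'
from h import *
d=load("scene10.npz");cv2.imwrite("pics/c8.png",cv2.resize(d["img"][150:230,215:310,::-1],None,fx=7,fy=7,interpolation=cv2.INTER_CUBIC))
E
```

```text
[0.51974927 0.05679857 0.02921013] board F [-10.15614629 -13.5570339 ] 12.036786596314057 [-2.81715034  1.47141212  0.08310532] TCP board [18.2442588  19.41556527]
inner edge x (37): [np.float64(37.9), np.float64(37.3), np.float64(37.9), np.float64(38.5), np.float64(37.9), np.float64(37.2), np.float64(38.5)]
leg end y (-55): [np.float64(-55.2), np.float64(-53.8), np.float64(-53.9)]
```

View pics/c8.png

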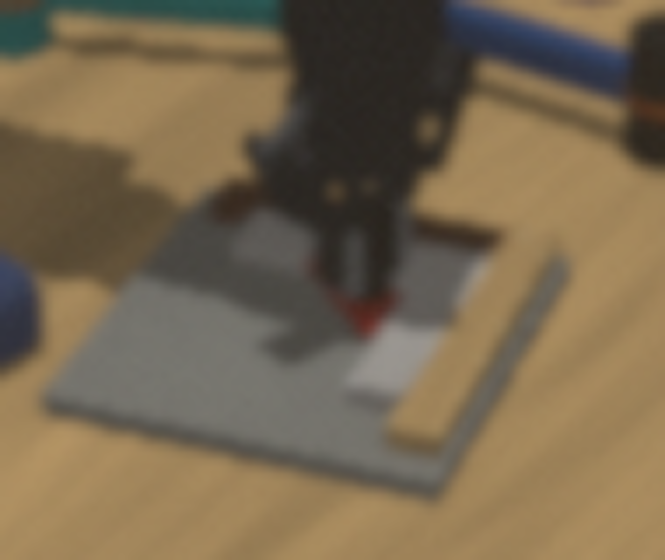

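The square lies flat. Its legs are against the stud (at (240,225) and (440,265)) and against the plate (at (410,350)), and the knob is still gripped and pressed with about 10 N and 13 N. I'm handing it in.

```bash
python3 -c "
from workcell import *
print(close_job())"
```

```text
the job is handed in; nothing more can be done
None
```

I handed the job in at about 21.5 s: the pin is flush, the mallet is back on the bench clear of the board, and the square sits against both strips, still gripped and pressed in at about 10 N on the plate and 13 N on the stud.

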